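# Set and lock the pleat gauge on the starch table

## Robot

A 6-joint arm with a two-finger parallel gripper is mounted at the origin on the work surface. World frame = base frame: x ahead of the robot, y to its left, z up, the work surface at z = 0. Lengths are in m, angles in rad, forces in N, time in s.
With the tool pointing down it reaches from about 0.375 to 0.9 m from the base axis. Payload 3.1 kg.
Tool frame: the origin (TCP) lies midway between the tips of the shut fingers; the grasp point (between the pads) lies 19 mm behind it; z points along the fingers, y is the direction in which the jaws open and shut (so a half turn about z gives the same grasp; the last joint's range is limited). The gripper opens to 85 mm and grips with 20 to 120 N. Pads are 22 mm wide; open, the fingers measure 114 mm over their backs; the gripper's body (76 mm by 85 mm) begins 54 mm behind the grasp point. The pads swing forward as they close: fully open they stand 13 mm farther back than shut.
Start: joints at [-1.397, 0.527, 1.433, -0, 1.181, -0.178], TCP at [0.215, -0.587, 0.231] pointing down, gripper open.
Joint ranges: [-3.08, 3.08], [-0.75, 2.2], [0.22, 2.44], [-1.43, 4.57], [0, 2.65], [-2.85, 2.85]. Speed limits (rad/s): [2.79, 2.79, 3.14, 3.14, 3.14, 3.14].

## Interface

Orientations are given as a unit quaternion [x, y, z, w].
In Python, from station import manip gives the robot as it stands.
- The arm moves only by the tool servo_tool, never from a script. Its argument "motion" is a list of rows, each a list of 7 numbers: the shift along the tool's x, y, z in mm, then the turn, a rotation vector about the tool's x, y, z in rad, then the opening, from -1 (shut) to 1 (fully open), so that 0 is half open. In form: [[x, y, z, rx, ry, rz, hand], ...]. A call has 1 to 12 rows; each row shifts and turns the pose as measured when the row begins, along the tool's axes as they then stand; what a row does not reach is not made up. A row lasts 1/12 s, in which the tool goes at most 41.7 mm and 7.16 degrees, less where a joint would pass 70% of its speed; a pose out of reach is approached as far as the arm can. A call with a gripper value outside its range is refused whole. The fingers move at their own pace and stop on an object; "grip_force" is the grip in N (left out, the last holds). Time passes only in rows, so rows that do not move let the fingers close. It gives the time, the measured TCP pose, the force and the opening at its end, in the units of the state.
- manip.sense(): the state, without advancing time (a new reading comes with each control period).
- manip.snapshot(name): name is "scene" or "top" or "wrist"; returns a dict with "frame" (420x560x3 uint8, red, green, blue), "mtx" (3x3 intrinsics, pixels), "world_from_camera" (4x4, takes a point from camera to world coordinates). Camera axes: x right, y up, looking along -z (the intrinsics and any distortion apply to the point x, -y, -z); pixel columns grow to the right and rows downward; lengths in m; the calibration is good to about 2 mm. A picture is of the moment at which its call begins. There is no depth.
- manip.sign_off(): hands the job in, once; it reports no verdict.
The state is a dict: "t": time; "q": joint angles; "qd": joint speeds; "tau": joint torques, N m; "tcp_pos": TCP position; "tool_rot": TCP orientation; "force": force on the tool from outside, world axes, zero at the start; "ft_torque": the same for the moment, N m; "finger_gap": opening from 0.0 (shut) to 1.0 (fully open).
Only numpy, scipy, OpenCV 4.12 (cv2) and the standard library are available. Lean on these libraries where they do the work, as an engineer would, in place of code of your own. Each camera call takes 0.05 s, during which the arm holds its last target.

## Task

Set the pleat gauge: with a fingertip push its sliding cursor along the rail until its spring pin has clicked past the first notch and dropped into the middle one of the three, then press the lock lever at the end of the rail down flat. Only push and press: do not pull the pin up by its knob, and leave everything else on the table where it stands. Finish with the cursor still in the middle notch, the lever down and your hand clear.

Things in the scene. Friction and masses are not known exactly. Their poses are not given: they have to be found in the camera images.
- gauge: Pleat gauge, fixed to the table: pale wooden board 180 (its x) x 420 (its y) x 18 mm; origin under its centre, on the table, z up. A steel rail 16 mm wide runs along its y at gauge x = +30 mm, y = -165 to +142, top 34 mm above the table. Low stop (top 36 mm) at y = -175, dark end block (50 x 20 mm, top 48 mm) at y = +134, lock lever at y = +170.
- first_notch (a point): Mouth of the first of the rail's three V notches (14 mm wide, 7 mm deep, cut across the rail's top, 34 mm above the table). They lie at gauge y = -55 (first), -10 (middle) and +35 mm (third).
- middle_notch (a point): Mouth of the middle notch, 45 mm to gauge +y of the first.
- cursor (a joint): How far the cursor has slid towards gauge +y, m, 0 to 0.185. Its pin stands at gauge y = -0.105 + this value: notches at 0.050 (first), 0.095 (middle), 0.140 (third). It starts short of the first. It slides against about 1.5 N of friction; pushing out of a notch takes about 5 to 10 N; the pin pulls the cursor the last 3 mm or so into a notch (a dip in the force).
- cursor_mid (a point): Point in the cursor on the pin's axis, at the height of the rail's top. The cursor is an aluminium carriage captive on the rail, 66 mm long (gauge y), 56 mm wide, with an upright flat plate across each end (underside 36 mm, top 74 mm above the table) and a thin steel blade reaching 120 mm towards gauge -x over the board (top 48 mm above the table).
- cursor_push (a point): Centre of the outer face of the cursor's end plate on the gauge -y side, 56 mm wide: the face to push towards gauge +y. It is 56 mm above the table and 33 mm to gauge -y of the pin.
- pin (a joint): Height of the spring pin in the cursor, m, growing downwards: about 0 riding on the rail's top, about 0.005 when dropped in a notch, negative when pulled up.
- pin_top (a point): Top of the pin's dark round knob (23 mm across) in the middle of the cursor: 82 mm above the table when the pin rides on the rail, 77 mm when it has dropped in a notch. The knob is for pulling the pin out and is not needed.
- lever (a joint): Angle of the lock lever, rad: 0 = flat, locked, at its stop; grows as it is raised, to 0.9. It starts raised 0.45 to 0.8 and stays where it is left; about 2 N down on its pad moves it.
- lever_hinge (a point): Hinge of the lock lever, a steel lever at the gauge +y end of the rail: gauge (x +30, y +170) mm, 42 mm above the table, turning about the gauge's y axis. The lever reaches 93 mm from it towards gauge -x.
- lever_pad (a point): Middle of the upper face of the lever's pad (30 mm along the lever, 28 mm wide), 78 mm from the hinge; 46 mm above the table when the lever is flat.
- trivet: Round white ceramic trivet, 250 mm across, 16 mm high, fixed; origin under its centre.
- iron: Cast iron charcoal iron with a wooden handle, about 200 x 108 x 160 mm, standing on the trivet; origin under its sole. Leave alone.
- jug: Yellow plastic jug, 116 mm across, 190 mm high; origin under its centre. Leave alone.
- cup: Stainless cup, 72 mm across, 80 mm high, standing behind the gauge; origin under its centre. Leave alone.
- jar: Small clear button jar, 56 mm across, 70 mm high, standing in front of the gauge; origin under its centre. Leave alone.

How it is judged:
On the way, in this order (a step that is already met when the one before it is completed fails the run):
1. the cursor is in the middle notch, its pin dropped (value of joint cursor between 0.092 and 0.098 m and value of joint pin above 0.003 m), for 0.2 s.
2. the lock lever is pressed down flat (value of joint lever below 0.1 rad), for 0.2 s.
At the end, for the whole second after the job is handed in: The cursor rests within 3 mm of the middle notch (joint 0.092 to 0.098) with its pin dropped more than 3 mm, and the lock lever is within 0.1 rad of flat; the lever was pressed down only after the cursor was in the notch (all of step 1 and value of joint lever below 0.1 rad and velocity of joint cursor between -0.005 and 0.005 m/s); the robot touches nothing.
It fails at once if the pin is pulled up (more than 4 mm above its riding height) (value of joint pin below -0.004 m).
It fails at once if the iron, the jug, the cup or the jar is lifted or shifted more than 20 mm (distance of any of iron, jug, cup, jar from where it was at the start of the episode above 0.02 m).
It also fails if it takes over 43 s, if anything falls off the work surface, if the arm or the gripper's body presses on something with over 40 N, if the wrist force passes 120 N, or if a joint passes its speed limit or range.

## Working session

There is one attempt and no reset: what is moved stays moved. The work goes in short steps, Python scripts to look and compute and a tool call to move; the robot and the scene stay as the last step left them, time stands still between calls to the robot, and variables do not carry over. Pictures are saved under pics/ and viewed, and the job is handed in when it is done.

Besides the shell and the picture viewer there is one more tool, called after "Request:" by a JSON object that holds its "name" and its "arguments". servo_tool: Moves the arm, as the interface text tells. Its arguments: {"type":"object","properties":{"motion":{"type":"array"},"grip_force":{"type":"number"}},"required":["motion"]}

```bash
mkdir -p pics; cat > h.py <<'E'
import numpy as np, cv2, pickle
from station import manip
def snap(n,f):
    s=manip.snapshot(n); cv2.imwrite('pics/'+f+'.png',cv2.cvtColor(s['frame'],cv2.COLOR_RGB2BGR)); pickle.dump(s,open('pics/'+f+'.pkl','wb')); return s
def load(f): return pickle.load(open('pics/'+f+'.pkl','rb'))
def ray(s,u,v):
    K=np.array(s['mtx']);T=np.array(s['world_from_camera'])
    p=np.linalg.solve(K,[u,v,1.]); d=T[:3,:3]@np.array([p[0],-p[1],-p[2]]); return T[:3,3],d
def at(s,u,v,z):
    o,d=ray(s,u,v); return o+d*(z-o[2])/d[2]
def proj(s,P):
    K=np.array(s['mtx']);T=np.array(s['world_from_camera'])
    c=T[:3,:3].T@(np.array(P)-T[:3,3]); q=K@[c[0],-c[1],-c[2]]; return q[:2]/q[2]
def crop(f,x0,y0,x1,y1,k,o):
    im=cv2.imread('pics/'+f+'.png')[y0:y1,x0:x1]; cv2.imwrite('pics/'+o+'.png',cv2.resize(im,None,fx=k,fy=k,interpolation=cv2.INTER_CUBIC))
E
python3 - <<'E'
from h import *
s=manip.sense(); print({k:np.round(v,3) for k,v in s.items()})
for n in('scene','top'):
    s=snap(n,n+'0'); print(s.keys(),np.round(s['mtx'],1),np.round(s['world_from_camera'],3))
E
```

```text
{'t': np.float64(0.0), 'q': array([-1.397,  0.528,  1.434, -0.   ,  1.181, -0.179]), 'qd': array([ 0.001,  0.002,  0.   ,  0.001, -0.001, -0.001]), 'tau': array([-1.0000e-03, -4.4236e+01, -1.7803e+01, -0.0000e+00,  8.0000e-03,
        0.0000e+00]), 'tcp_pos': array([ 0.215, -0.586,  0.23 ]), 'tool_rot': array([ 0.985,  0.175, -0.   , -0.001]), 'force': array([ 0.525, -0.109, -0.464]), 'ft_torque': array([-0.026,  0.016,  0.029]), 'finger_gap': np.float64(1.002)}
dict_keys(['frame', 'mtx', 'world_from_camera']) [[432.7   0.  273.9]
 [  0.  432.7 214. ]
 [  0.    0.    1. ]] [[ 0.478 -0.639  0.603  1.258]
 [ 0.878  0.346 -0.33  -0.383]
 [ 0.003  0.687  0.726  0.916]
 [ 0.     0.     0.     1.   ]]
dict_keys(['frame', 'mtx', 'world_from_camera']) [[407.    0.  281.6]
 [  0.  407.  203.6]
 [  0.    0.    1. ]] [[-2.000e-03  9.890e-01 -1.510e-01  4.160e-01]
 [-1.000e+00 -6.000e-03 -2.400e-02  1.000e-03]
 [-2.400e-02  1.510e-01  9.880e-01  1.057e+00]
 [ 0.000e+00  0.000e+00  0.000e+00  1.000e+00]]
```

View pics/scene0.png

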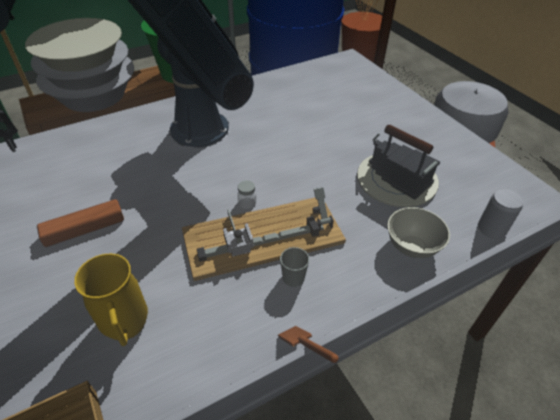

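View pics/top0.png

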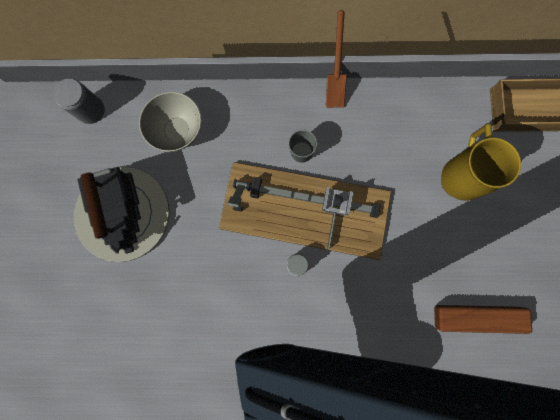

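```bash
python3 - <<'E'
from h import *
crop('top0',210,150,405,270,4,'top0c')
crop('scene0',175,175,355,285,4,'scene0c')
E
```

```text
(no output)
```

View pics/top0c.png

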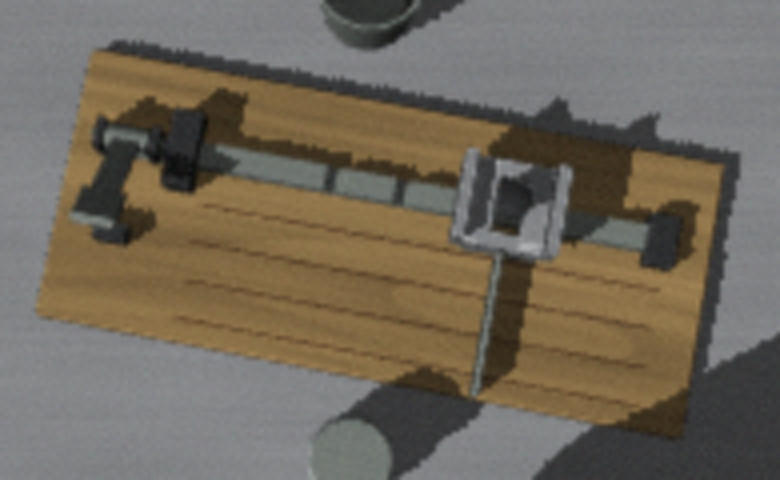

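View pics/scene0c.png

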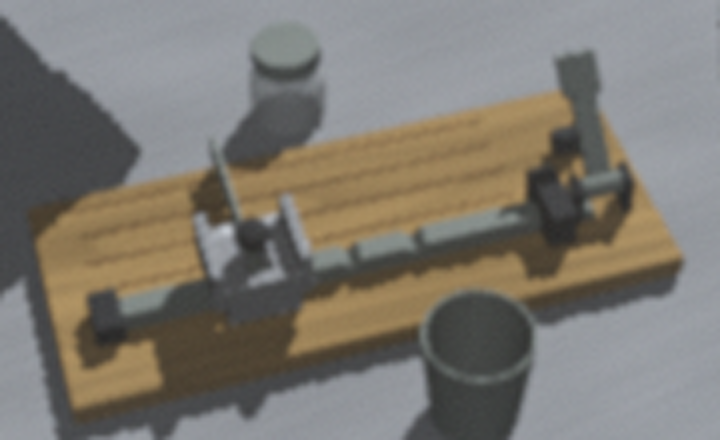

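```bash
cat >> h.py <<'E'
def fit(G,W):
    G=np.array(G);W=np.array(W)[:,:2];a=G-G.mean(0);b=W-W.mean(0)
    th=np.arctan2((a[:,0]*b[:,1]-a[:,1]*b[:,0]).sum(),(a*b).sum());R=np.array([[np.cos(th),-np.sin(th)],[np.sin(th),np.cos(th)]])
    t=W.mean(0)-R@G.mean(0); return th,t,W-(G@R.T+t)
E
python3 - <<'E'
from h import *
s=load('top0'); c=lambda x,y:((x+.5)/4-.5+210,(y+.5)/4-.5+150)
pts=[((92,50),(.09,.21),.018),((725,157),(.09,-.21),.018),((683,436),(-.09,-.21),.018),((38,316),(-.09,.21),.018)]
W=[at(s,*c(*p),z) for p,_,z in pts]; print(np.round(W,4))
th,t,r=fit([g for _,g,_ in pts],W);print(th,t,np.round(r*1000,1))
s2=load('scene0'); c2=lambda x,y:((x+.5)/4-.5+175,(y+.5)/4-.5+175)
pts2=[((32,212),(-.09,-.21),.018),((75,408),(.09,-.21),.018),((683,262),(.09,.21),.018),((590,95),(-.09,.21),.018)]
W2=[at(s2,*c2(*p),z) for p,_,z in pts2]
th2,t2,r2=fit([g for _,g,_ in pts2],W2);print(th2,t2,np.round(r2*1000,1))
R=np.array([[np.cos(th),-np.sin(th)],[np.sin(th),np.cos(th)]])
g=lambda p:R.T@(np.array(p[:2])-t)
print('knob top',g(at(s,*c(515,200),.080)),'scene',g(at(s2,*c2(252,232),.080)))
print('notches top',g(at(s,*c(329,178),.034)),g(at(s,*c(400,190),.034)))
print('plate -y top outer',g(at(s,*c(570,170),.074)),g(at(s,*c(557,258),.074)))
print('lever pad',g(at(s,*c(95,210),.09)))
print('jar',at(s,*c(350,455),.07), 'cup',at(s,302,142,.08))
for nm,p in dict(push=(.03,-.138-.0),notch2=(.03,-.01),pad=(-.048,.17),hinge=(.03,.17)).items(): print(nm,R@p+t)
E
```

```text
[[ 0.6864  0.1542  0.018 ]
 [ 0.6121 -0.2567  0.018 ]
 [ 0.4337 -0.2229  0.018 ]
 [ 0.5111  0.1861  0.018 ]]
-0.18302094702919697 [ 0.56079018 -0.03482648] [[-1.2 -1.1]
 [ 1.   1. ]
 [-0.4  2. ]
 [ 0.5 -1.9]]
-0.2060574701159608 [ 0.56495002 -0.0366659 ] [[ 4.1  2.1]
 [-3.4  4.9]
 [-5.8 -1.3]
 [ 5.  -5.7]]
knob top [ 0.0280351  -0.07505954] scene [ 0.03123851 -0.0761037 ]
notches top [0.02953403 0.03968177] [ 0.0298486  -0.00615491]
plate -y top outer [ 0.05336453 -0.10559867] [-0.0015818  -0.10624111]
lever pad [-0.02431903  0.17344901]
jar [ 0.42201285 -0.01272788  0.07      ] cup [ 0.7202161  -0.02699071  0.08      ]
push [ 0.56517301 -0.17598168]
notch2 [ 0.58846912 -0.05011949]
pad [0.54453201 0.14107029]
hinge [0.62122928 0.12687422]
```

Request:
{"name": "servo_tool", "arguments": {"motion": [[0,0,0,0,0,-0.1,-1],[0,0,0,0,0,-0.1,-1],[0,0,0,0,0,-0.1,-1],[0,0,0,0,0,-0.1,-1],[0,0,0,0,0,-0.1,-1],[0,0,0,0,0,-0.1,-1],[0,0,0,0,0,-0.1,-1],[0,0,0,0,0,-0.1,-1],[0,0,0,0,0,-0.1,-1],[0,0,0,0,0,-0.1,-1],[0,0,0,0,0,-0.04,-1]]}}

```text
t: 1.02
tcp_pos: [0.2144, -0.5813, 0.2236]
tool_rot: [0.751, 0.661, 0.004, -0.007]
force: [0.8, -0.2, -0.2]
finger_gap: -0.002
```

```bash
cat >> h.py <<'E'
from scipy.spatial.transform import Rotation as Ro
TH=-.183; T0=np.array([.5608,-.0348])
RG=np.array([[np.cos(TH),-np.sin(TH)],[np.sin(TH),np.cos(TH)]])
def where(tgt=None):
    s=manip.sense();M=Ro.from_quat(s['tool_rot']).as_matrix();p=np.array(s['tcp_pos'])
    print('t',s['t'],'tcp',np.round(p,4),'gauge',np.round(RG.T@(p[:2]-T0)*1000,1),'F gauge',np.round(RG.T@np.array(s['force'])[:2],1),round(float(s['force'][2]),1),'gap',round(float(s['finger_gap']),3))
    print('xaxis yaw err deg',np.degrees(np.arctan2(M[1,0],M[0,0])-TH-np.pi/2),'z',np.round(M[:,2],3),'q',np.round(s['q'],2))
    if tgt is not None:
        w=np.r_[RG@np.array(tgt[:2])+T0,tgt[2]]; print('tool delta mm',np.round(M.T@(w-p)*1000,1))
E
python3 -c "
from h import *
where((.03,-.135,.12))"
```

```text
t 1.0167 tcp [ 0.2144 -0.5813  0.2236] gauge [-241.1 -600.4] F gauge [ 0.8 -0. ] -0.2 gap -0.002
xaxis yaw err deg 3.2106369169664837 z [-0.003  0.017 -1.   ] q [-1.4   0.54  1.44  0.    1.18 -1.27]
tool delta mm [447.7 297.3 109.4]
```

Request:
{"name": "servo_tool", "arguments": {"motion": [[30,20,0,0,0,0.03,-1],[30,20,0,0,0,0.026,-1],[30,20,0,0,0,0,-1],[30,20,0,0,0,0,-1],[30,20,0,0,0,0,-1],[30,20,0,0,0,0,-1],[30,20,0,0,0,0,-1],[30,20,0,0,0,0,-1],[30,20,0,0,0,0,-1],[30,20,0,0,0,0,-1],[30,20,0,0,0,0,-1],[30,20,0,0,0,0,-1]]}}

```text
t: 2.02
tcp_pos: [0.52, -0.2623, 0.2214]
tool_rot: [0.774, 0.633, 0.003, -0.011]
force: [0.6, -0.2, 0.5]
finger_gap: 0.002
```

```bash
python3 -c "
from h import *
where((.03,-.135,.12))"
```

```text
t 2.0167 tcp [ 0.52   -0.2623  0.2214] gauge [   1.2 -231.2] F gauge [ 0.7 -0.1] 0.5 gap 0.002
xaxis yaw err deg -0.9673918299304449 z [-0.01  0.02 -1.  ] q [-0.66  0.49  1.54  0.01  1.13 -0.47]
tool delta mm [ 94.8  28.5 102.7]
```

Request:
{"name": "servo_tool", "arguments": {"motion": [[30,9,15,0,0,0,-1],[30,10,15,0,0,0,-1],[25,9,20,0,0,0,-1],[10,1,25,0,0,0,-1],[0,0,20,0,0,0,-1],[0,0,0,0,0,0,-1]]}}

```text
t: 2.52
tcp_pos: [0.575, -0.1612, 0.1246]
tool_rot: [0.771, 0.637, 0.005, -0.009]
force: [-1.1, 0.3, -0.4]
finger_gap: -0.001
```

```bash
python3 -c "
from h import *
where((.03,-.135,.055))
s=snap('top','top1');crop('top1',210,150,405,270,4,'top1c')
s=snap('scene','scene1');crop('scene1',175,155,355,285,4,'scene1c')"
```

```text
t 2.5167 tcp [ 0.575  -0.1612  0.1246] gauge [  37.  -121.7] F gauge [-1.1  0.1] -0.4 gap -0.001
xaxis yaw err deg -0.33795083204683457 z [-0.004  0.019 -1.   ] q [-0.47  0.63  1.59  0.02  0.93 -0.29]
tool delta mm [-14.6  -6.4  69.4]
```

View pics/scene1c.png

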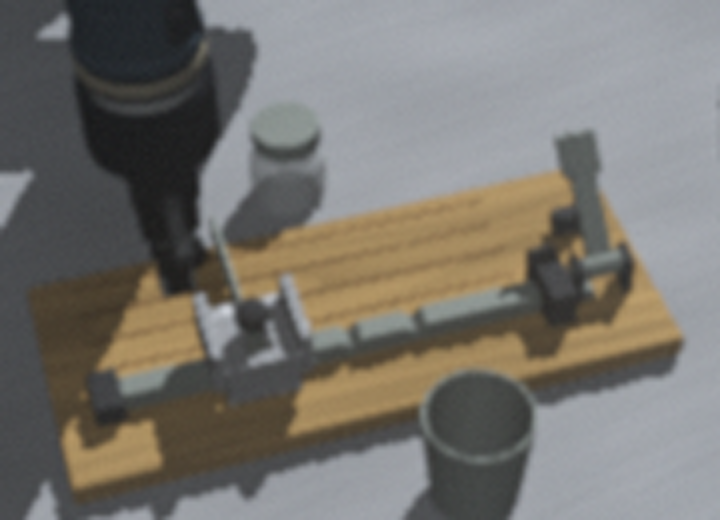

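View pics/top1c.png

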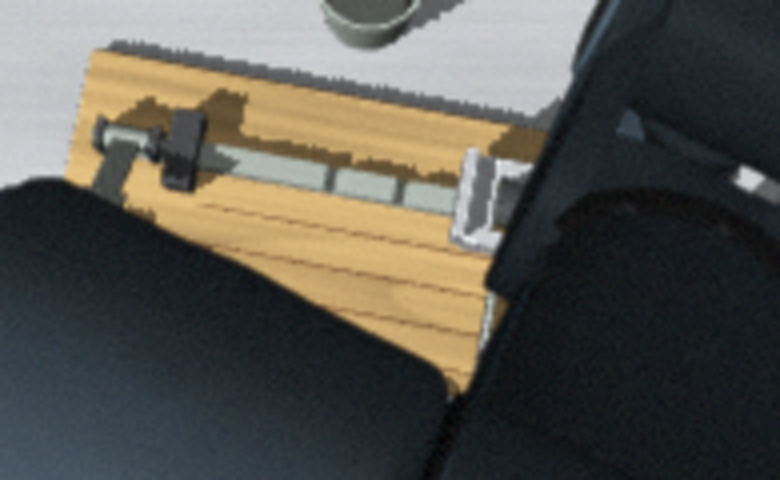

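Request:
{"name": "servo_tool", "arguments": {"motion": [[-20,-7,0,0,0,0,-1],[0,0,0,0,0,0,-1],[0,0,20,0,0,0,-1],[0,0,0,0,0,0,-1]]}}

```text
t: 2.95
tcp_pos: [0.5689, -0.186, 0.1132]
tool_rot: [0.772, 0.636, 0.008, -0.001]
force: [-0.2, -0.9, -1.1]
finger_gap: 0.005
```

```bash
python3 -c "
from h import *
where((.03,-.14,.055))
s=snap('scene','scene2');crop('scene2',175,155,355,285,4,'scene2c')"
```

```text
t 2.95 tcp [ 0.5689 -0.186   0.1132] gauge [  35.5 -147.2] F gauge [-0.  -0.9] -1.1 gap 0.005
xaxis yaw err deg -0.594484912815666 z [ 0.011  0.011 -1.   ] q [-0.51  0.64  1.61  0.02  0.89 -0.33]
tool delta mm [ 6.4 -6.1 58.2]
```

View pics/scene2c.png

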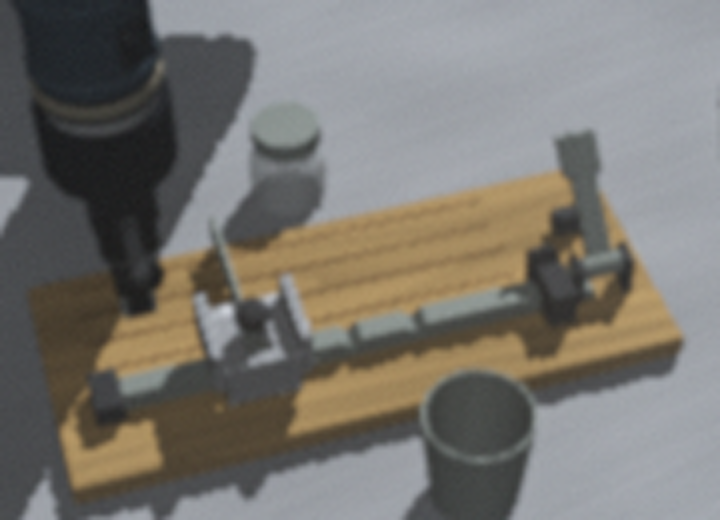

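Request:
{"name": "servo_tool", "arguments": {"motion": [[2,-3,20,0,0,0,-1],[2,-3,20,0,0,0,-1],[0,0,12,0,0,0,-1],[0,0,4,0,0,0,-1],[0,0,0,0,0,0,-1]]}}

```text
t: 3.42
tcp_pos: [0.5731, -0.1862, 0.0667]
tool_rot: [0.773, 0.634, 0.012, 0.01]
force: [-0.6, 0.6, -0.1]
finger_gap: 0.001
```

```bash
python3 -c "
from h import *
where((.03,-.12,.055))
s=snap('scene','scene3');crop('scene3',175,155,355,285,4,'scene3c')"
```

```text
t 3.4167 tcp [ 0.5731 -0.1862  0.0667] gauge [  39.6 -146.6] F gauge [-0.7  0.5] -0.1 gap 0.001
xaxis yaw err deg -0.7677005207798558 z [ 0.031  0.    -1.   ] q [-0.51  0.71  1.64  0.02  0.77 -0.33]
tool delta mm [ 26.4 -10.3  11.5]
```

View pics/scene3c.png

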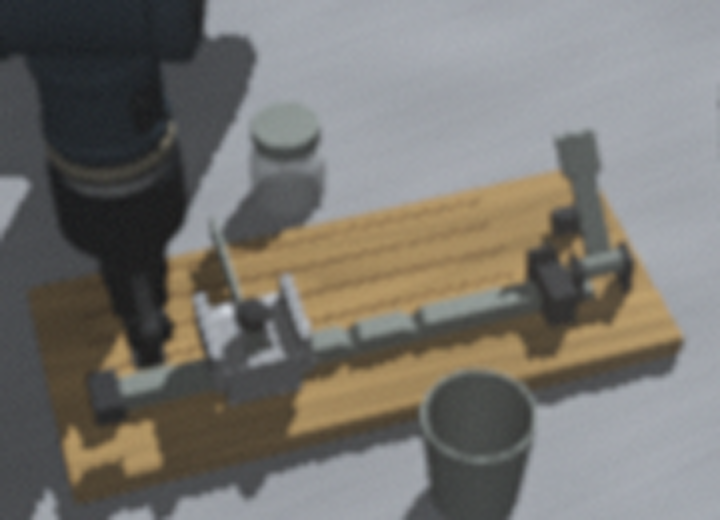

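Request:
{"name": "servo_tool", "arguments": {"motion": [[0,-8,8,0.025,0,0.01,-1],[0,-4,5,0.01,0,0,-1],[0,0,0,0,0,0,-1]]}}

```text
t: 3.72
tcp_pos: [0.563, -0.1849, 0.0556]
tool_rot: [0.777, 0.63, 0.001, -0.002]
force: [0.4, 0.4, 0.0]
finger_gap: 0.002
```

```bash
python3 -c "
from h import *
where((.03,-.12,.055))"
```

```text
t 3.7167 tcp [ 0.563  -0.1849  0.0556] gauge [  29.5 -147.2] F gauge [0.3 0.5] 0.0 gap 0.002
xaxis yaw err deg -1.4044298745729047 z [-0.001  0.005 -1.   ] q [-0.51  0.73  1.64  0.01  0.77 -0.3 ]
tool delta mm [27.2 -0.2  0.7]
```

Request:
{"name": "servo_tool", "arguments": {"motion": [[10,0,0,0,0,0.02,-1],[8,0,0,0,0,0,-1],[4,0,0,0,0,0,-1],[4,0,0,0,0,0,-1],[4,0,0,0,0,0,-1],[0,0,0,0,0,0,-1]]}}

```text
t: 4.22
tcp_pos: [0.5699, -0.1555, 0.0563]
tool_rot: [0.782, 0.623, 0.0, -0.001]
force: [-0.1, -0.1, -0.8]
finger_gap: 0.001
```

```bash
python3 -c "
from h import *
where((.03,-.12,.055))
s=snap('scene','scene4');crop('scene4',175,155,355,285,4,'scene4c')"
```

```text
t 4.2167 tcp [ 0.5699 -0.1555  0.0563] gauge [  31. -117.] F gauge [-0.  -0.1] -0.8 gap 0.001
xaxis yaw err deg -2.469692198714774 z [-0.001  0.002 -1.   ] q [-0.46  0.73  1.65  0.    0.77 -0.23]
tool delta mm [-3.  -0.8  1.3]
```

View pics/scene4c.png

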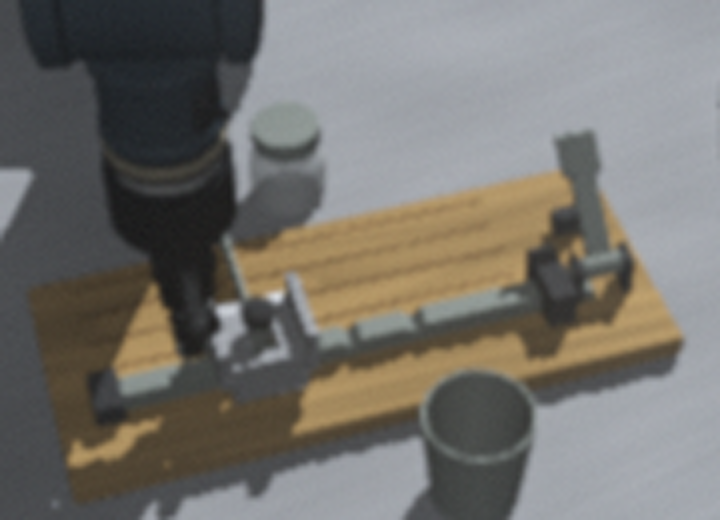

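Request:
{"name": "servo_tool", "arguments": {"motion": [[4,0,0,0,0,-0.02,-1],[4,0,0,0,0,-0.02,-1],[4,0,0,0,0,0,-1],[4,0,0,0,0,0,-1]]}}

```text
t: 4.6
tcp_pos: [0.5734, -0.1421, 0.0564]
tool_rot: [0.769, 0.64, -0.001, 0.0]
force: [-0.3, -1.1, -0.7]
finger_gap: 0.001
```

```bash
python3 -c "
from h import *
where((.03,-.05,.055))"
```

```text
t 4.6 tcp [ 0.5734 -0.1421  0.0564] gauge [  31.9 -103.2] F gauge [-0.1 -1.2] -0.7 gap 0.001
xaxis yaw err deg 0.036492280370418365 z [-0.001 -0.001 -1.   ] q [-0.43  0.73  1.65 -0.    0.77 -0.25]
tool delta mm [53.2 -1.9  1.4]
```

Request:
{"name": "servo_tool", "arguments": {"motion": [[3,0,0,0,0,0,-1],[3,0,0,0,0,0,-1]]}}

```text
t: 4.77
tcp_pos: [0.5742, -0.1385, 0.0566]
tool_rot: [0.767, 0.641, -0.003, 0.002]
force: [-6.3, -16.5, -0.9]
finger_gap: -0.0
```

Request:
{"name": "servo_tool", "arguments": {"motion": [[3,0,0,0,0,0,-1]]}}

```text
t: 4.85
tcp_pos: [0.5743, -0.1382, 0.0566]
tool_rot: [0.766, 0.642, -0.005, 0.004]
force: [-4.8, -12.8, -0.4]
finger_gap: -0.002
```

Request:
{"name": "servo_tool", "arguments": {"motion": [[3,0,0,0,0,0,-1]]}}

```text
t: 4.93
tcp_pos: [0.5744, -0.1381, 0.0566]
tool_rot: [0.766, 0.643, -0.007, 0.005]
force: [-4.2, -14.1, -0.4]
finger_gap: 0.001
```

Request:
{"name": "servo_tool", "arguments": {"motion": [[3,0,0,0,0,0,-1]]}}

```text
t: 5.02
tcp_pos: [0.5743, -0.1382, 0.0567]
tool_rot: [0.765, 0.644, -0.009, 0.007]
force: [-4.0, -13.7, -0.2]
finger_gap: 0.002
```

```bash
python3 -c "
from h import *
where((.03,-.05,.055))
s=snap('scene','scene5');crop('scene5',175,155,355,285,4,'scene5c')"
```

```text
t 5.0167 tcp [ 0.5743 -0.1382  0.0567] gauge [ 32.1 -99.2] F gauge [ -1.5 -14.2] -0.2 gap 0.002
xaxis yaw err deg 0.6999122520842787 z [-0.005 -0.022 -1.   ] q [-0.41  0.73  1.65 -0.03  0.76 -0.22]
tool delta mm [49.2 -1.5  0.6]
```

View pics/scene5c.png

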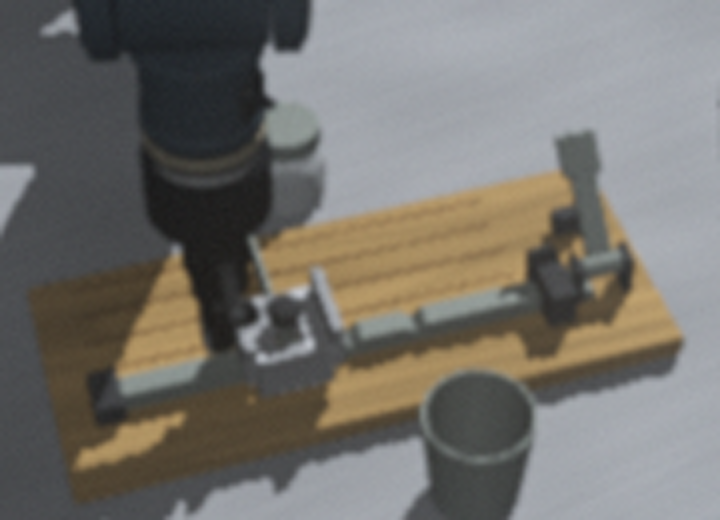

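Request:
{"name": "servo_tool", "arguments": {"motion": [[5,0,0,0,0.02,0,-1],[5,0,0,0,0,0,-1]]}}

```text
t: 5.23
tcp_pos: [0.5747, -0.1368, 0.0566]
tool_rot: [0.763, 0.647, -0.007, 0.005]
force: [-6.3, -18.9, -0.7]
finger_gap: -0.002
```

```bash
python3 -c "
from h import *
where((.03,-.05,.055))"
```

```text
t 5.2333 tcp [ 0.5747 -0.1368  0.0566] gauge [ 32.3 -97.8] F gauge [ -2.7 -19.7] -0.7 gap -0.002
xaxis yaw err deg 1.098008448927692 z [-0.005 -0.016 -1.   ] q [-0.41  0.73  1.65 -0.02  0.77 -0.23]
tool delta mm [47.8 -1.3  0.8]
```

```bash
python3 -c "
from h import *
s=snap('wrist','wrist5');crop('wrist5',0,0,560,420,1,'wrist5c')
s=snap('scene','scene6');crop('scene6',205,205,275,265,10,'scene6c')
s=snap('top','top6');crop('top6',210,130,405,270,4,'top6c')"
```

```text
(no output)
```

View pics/wrist5c.png

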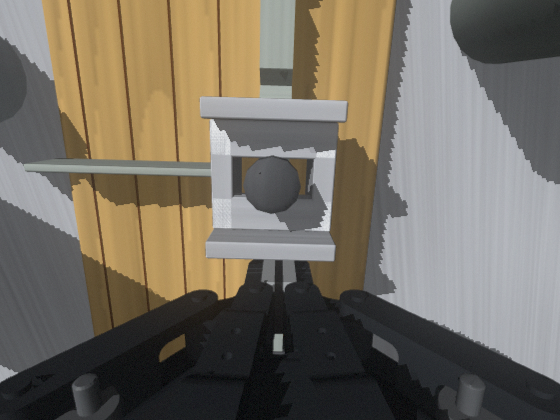

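View pics/scene6c.png

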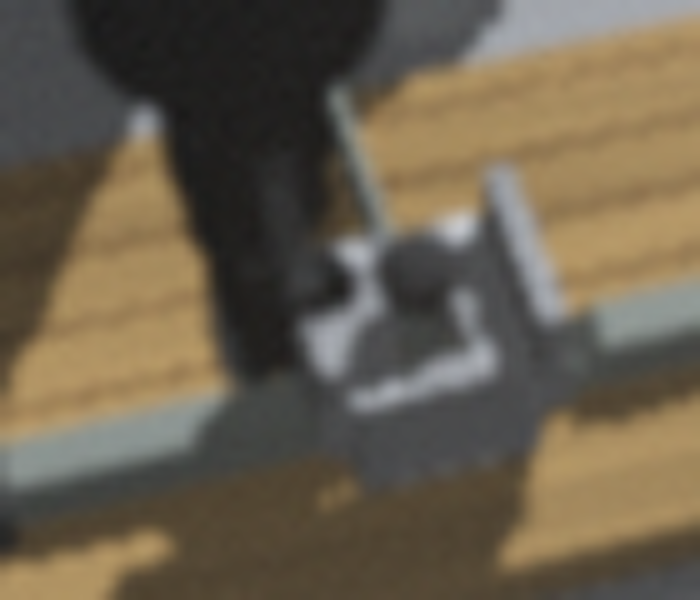

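View pics/top6c.png

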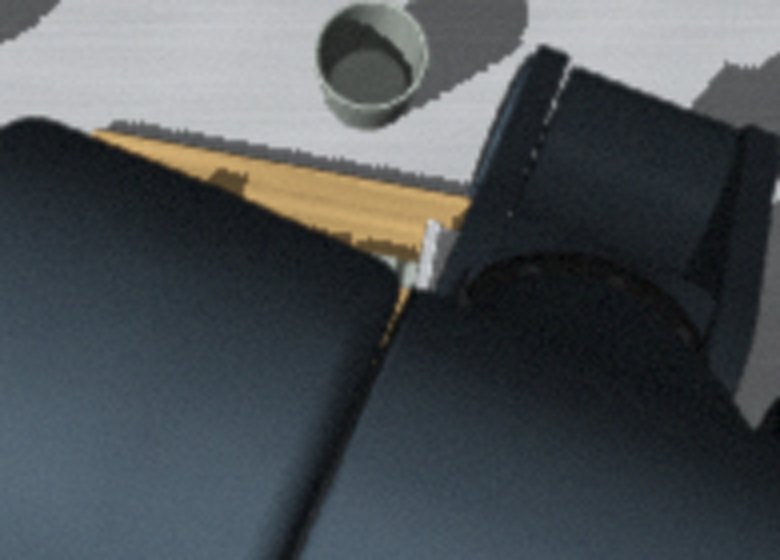

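Request:
{"name": "servo_tool", "arguments": {"motion": [[6,0,0,0,0.02,0.01,-1],[6,0,0,0,0,0,-1]]}}

```text
t: 5.55
tcp_pos: [0.5768, -0.1251, 0.0564]
tool_rot: [0.767, 0.642, 0.001, -0.002]
force: [-1.1, -4.9, -0.5]
finger_gap: -0.0
```

```bash
python3 -c "
from h import *
where((.03,-.05,.055))"
```

```text
t 5.55 tcp [ 0.5768 -0.1251  0.0564] gauge [ 32.2 -85.9] F gauge [-0.2 -5. ] -0.5 gap -0.0
xaxis yaw err deg 0.32588575626554256 z [-0.001  0.005 -1.   ] q [-0.4   0.73  1.65  0.01  0.77 -0.23]
tool delta mm [35.9 -2.   1.6]
```

Request:
{"name": "servo_tool", "arguments": {"motion": [[4,0,0,0,0,0,-1],[4,0,0,0,0,0,-1],[4,0,0,0,0,0,-1],[4,0,0,0,0,0,-1]]}}

```text
t: 5.88
tcp_pos: [0.5796, -0.1105, 0.0564]
tool_rot: [0.767, 0.642, -0.0, -0.001]
force: [-1.7, -5.5, -1.0]
finger_gap: -0.002
```

```bash
python3 -c "
from h import *
where((.03,-.0545,.055))
s=snap('wrist','wrist7')"
```

```text
t 5.8833 tcp [ 0.5796 -0.1105  0.0564] gauge [ 32.3 -71. ] F gauge [-0.7 -5.7] -1.0 gap -0.002
xaxis yaw err deg 0.36063791059011097 z [-0.001  0.001 -1.   ] q [-0.38  0.73  1.65  0.    0.77 -0.2 ]
tool delta mm [16.5 -2.2  1.5]
```

View pics/wrist7.png

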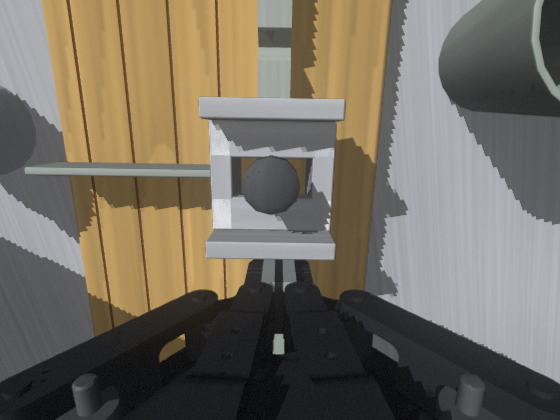

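```bash
python3 -c "
from h import *
for f,v,c in(('wrist5',76,45),('wrist7',37,90)):
    s=load(f); g=lambda p:(RG.T@(p[:2]-T0)*1000).round(1)
    n=g(at(s,276,v,.034)); k=g(at(s,272,185,.080)); pl=g(at(s,272,100,.074)); print(f,'notch',n,'knob',k,'plate',pl,'pin rel first notch', c-(n[1]-k[1]), c-(n[1]-pl[1]+33))
"
```

```text
wrist5 notch [29.4 -6.9] knob [ 29. -52.] plate [ 28.5 -20.6] pin rel first notch -0.10000000000000142 -1.7000000000000028
wrist7 notch [30.6 37.8] knob [ 29.6 -25.7] plate [29.5  6. ] pin rel first notch 26.5 25.200000000000003
```

Request:
{"name": "servo_tool", "arguments": {"motion": [[3,0,0,0,0,0,-1],[3,0,0,0,0,0,-1],[3,0,0,0,0,0,-1]]}}

```text
t: 6.18
tcp_pos: [0.5816, -0.0996, 0.0565]
tool_rot: [0.767, 0.642, 0.0, -0.001]
force: [-1.4, -1.0, -0.1]
finger_gap: 0.001
```

Request:
{"name": "servo_tool", "arguments": {"motion": [[2,0,0,0,0,0,-1]]}}

```text
t: 6.27
tcp_pos: [0.5821, -0.0966, 0.0565]
tool_rot: [0.767, 0.642, 0.001, -0.001]
force: [0.8, -1.3, -0.9]
finger_gap: 0.0
```

```bash
python3 -c "
from h import *
where((.03,-.0525,.055))"
```

```text
t 6.2667 tcp [ 0.5821 -0.0966  0.0565] gauge [ 32.2 -56.9] F gauge [ 1.  -1.1] -0.9 gap 0.0
xaxis yaw err deg 0.35418417767776444 z [-0.     0.003 -1.   ] q [-0.36  0.73  1.65  0.    0.77 -0.18]
tool delta mm [ 4.4 -2.2  1.5]
```

Request:
{"name": "servo_tool", "arguments": {"motion": [[0,0,0,0,0,0,-1],[0,0,0,0,0,0,-1]]}}

```text
t: 6.43
tcp_pos: [0.5823, -0.095, 0.0565]
tool_rot: [0.766, 0.642, 0.001, -0.002]
force: [-1.2, -4.8, -0.7]
finger_gap: -0.002
```

```bash
python3 -c "
from h import *
where((.03,-.0525,.055))
s=snap('wrist','wrist8')
s=snap('scene','scene8');crop('scene8',205,180,335,265,6,'scene8c')"
```

```text
t 6.4333 tcp [ 0.5823 -0.095   0.0565] gauge [ 32.1 -55.3] F gauge [-0.3 -5. ] -0.7 gap -0.002
xaxis yaw err deg 0.40951270632688846 z [-0.     0.004 -1.   ] q [-0.35  0.72  1.65  0.01  0.77 -0.18]
tool delta mm [ 2.8 -2.1  1.6]
```

View pics/wrist8.png

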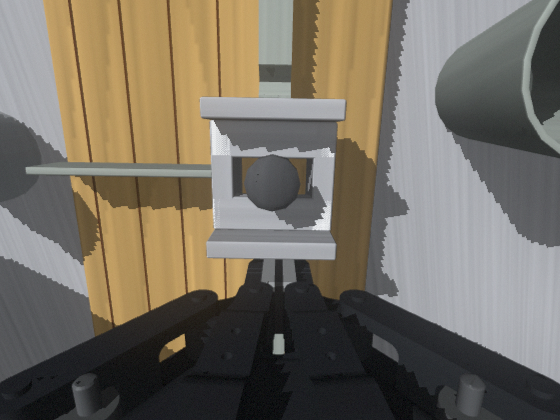

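View pics/scene8c.png

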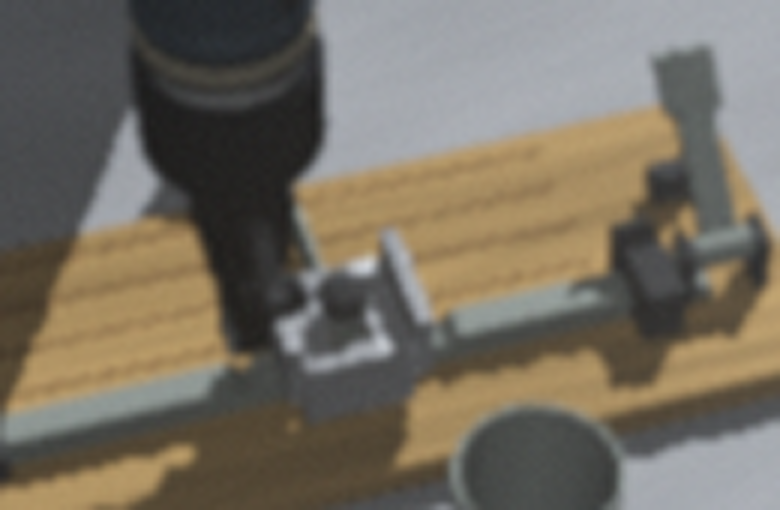

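```bash
python3 -c "
from h import *
ims=[]
for f in('wrist5','wrist7','wrist8'):
    im=cv2.imread('pics/'+f+'.png')[20:265,195:350]; ims.append(cv2.resize(im,None,fx=1.7*1,fy=2.4,interpolation=cv2.INTER_CUBIC))
cv2.imwrite('pics/cmp.png',np.hstack(ims))
for f,v,c in(('wrist5',76,45),('wrist7',37,90),('wrist8',73,90)):
    s=load(f); 
    g=lambda p:(RG.T@(p[:2]-T0)*1000).round(1)
    im=cv2.cvtColor(s['frame'],cv2.COLOR_RGB2GRAY)
    print(f, im[20:100:1,276].tolist()); print(im[183,235:315].tolist()); print(im[145:225,265].tolist())
"
```

```text
wrist5 [166, 166, 166, 165, 167, 166, 167, 166, 167, 165, 166, 166, 166, 168, 167, 165, 167, 167, 165, 166, 166, 167, 166, 165, 164, 166, 166, 166, 168, 165, 166, 166, 166, 165, 165, 165, 164, 166, 166, 166, 165, 166, 166, 164, 165, 164, 165, 165, 121, 91, 86, 85, 85, 84, 84, 86, 85, 84, 85, 85, 83, 84, 85, 85, 85, 123, 169, 172, 171, 171, 173, 172, 174, 171, 170, 170, 173, 176, 157, 184]
[64, 64, 62, 63, 61, 64, 69, 92, 90, 90, 89, 91, 91, 90, 92, 93, 92, 91, 88, 91, 90, 91, 94, 91, 92, 94, 91, 88, 89, 91, 87, 87, 85, 84, 85, 83, 84, 83, 81, 83, 81, 79, 81, 79, 77, 80, 76, 74, 75, 74, 76, 73, 75, 74, 73, 74, 75, 72, 70, 68, 65, 63, 61, 63, 64, 74, 81, 83, 82, 84, 73, 57, 57, 71, 118, 116, 120, 130, 153, 125]
[97, 98, 98, 104, 168, 180, 177, 178, 179, 177, 181, 144, 82, 79, 93, 96, 96, 95, 94, 97, 96, 97, 94, 96, 93, 92, 93, 90, 91, 90, 91, 89, 90, 90, 91, 88, 88, 88, 87, 85, 85, 83, 83, 82, 86, 86, 83, 84, 83, 80, 81, 82, 79, 81, 80, 79, 79, 77, 78, 75, 76, 73, 73, 71, 65, 64, 64, 131, 166, 171, 168, 168, 169, 172, 172, 174, 174, 176, 177, 176]
wrist7 [162, 163, 162, 162, 165, 164, 
[... 1383 characters left out ...]
5, 168, 166, 151, 185, 187]
[63, 64, 63, 63, 60, 63, 66, 80, 92, 88, 89, 85, 89, 92, 90, 91, 89, 89, 89, 89, 91, 91, 89, 89, 88, 90, 89, 88, 88, 86, 88, 83, 86, 84, 80, 82, 84, 83, 82, 81, 81, 78, 78, 80, 81, 75, 75, 77, 73, 73, 75, 73, 75, 74, 70, 74, 70, 69, 70, 63, 65, 65, 65, 61, 62, 73, 81, 78, 79, 81, 74, 60, 72, 110, 116, 107, 77, 142, 183, 172]
[100, 99, 159, 166, 176, 178, 177, 177, 176, 178, 173, 97, 90, 95, 95, 94, 94, 96, 97, 94, 94, 94, 91, 92, 94, 93, 92, 91, 89, 92, 91, 89, 91, 91, 88, 88, 86, 86, 88, 86, 84, 84, 84, 83, 85, 83, 82, 83, 81, 79, 81, 78, 80, 78, 78, 77, 77, 77, 76, 73, 72, 69, 65, 67, 81, 162, 172, 173, 172, 169, 167, 171, 170, 171, 174, 173, 174, 174, 176, 177]
```

View pics/cmp.png

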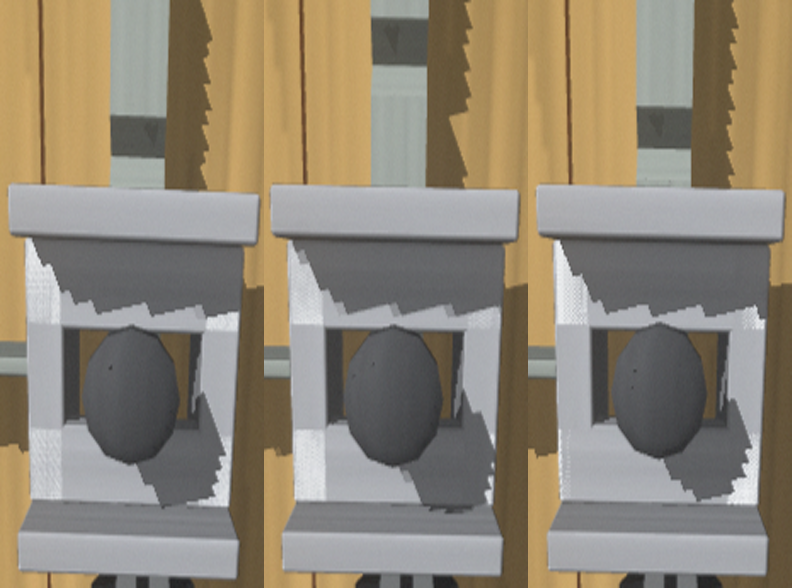

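```bash
python3 -c "
from h import *
g=lambda p:(RG.T@(p[:2]-T0)*1000).round(1)
for f,a,b,kt,kb,pl in(('wrist7',27,59.5,156.3,213,97.3),('wrist8',64,95,155.7,209.5,97.3)):
    s=load(f); y1=g(at(s,276,a,.034))[1];y2=g(at(s,276,b,.034))[1]; n=(y1+y2)/2
    for z in(.082,.077): print(f,'mouth',round(y1-y2,1),'n',n,'z',z,'knob',g(at(s,270,kt,z))[1],g(at(s,270,kb,z))[1])
    p=g(at(s,276,pl,.074))[1]; print('plate-33 rel third',p-33-n)
"
```

```text
wrist7 mouth 14.1 n 34.95 z 0.082 knob -14.5 -36.5
wrist7 mouth 14.1 n 34.95 z 0.077 knob -14.9 -37.8
plate-33 rel third -60.95
wrist8 mouth 14.2 n 34.6 z 0.082 knob 1.3 -19.5
wrist8 mouth 14.2 n 34.6 z 0.077 knob 0.9 -20.8
plate-33 rel third -44.900000000000006
```

Request:
{"name": "servo_tool", "arguments": {"motion": [[-8,0,0,0,0,0,-1],[-8,0,0,0,0,0,-1],[0,0,-30,0,0,0,-1],[0,0,-35,0,0,0,-1],[0,0,-35,0,0,0,-1],[0,0,0,0,0,0,-1]]}}

```text
t: 7.03
tcp_pos: [0.577, -0.1134, 0.1566]
tool_rot: [0.768, 0.641, 0.0, -0.007]
force: [2.0, -0.2, 0.6]
finger_gap: 0.004
```

```bash
python3 -c "
from h import *
where((-.026,.17,.15))
s=load('top0'); c=lambda x,y:((x+.5)/4-.5+210,(y+.5)/4-.5+150)
s2=load('scene1')
for a in(.45,.55,.65,.75,.8):
    P=lambda r,y,dz=0:np.r_[RG@np.array([.03-r*np.cos(a)-dz*np.sin(a),y])+T0,.042+r*np.sin(a)+dz*np.cos(a)]
    print(a,[((proj(s,P(r,.17,.004))-[210,150])*4).round() for r in(.093,.063)],[((proj(s2,P(r,.17,.004))-[175,155])*4).round() for r in(.093,.063)])
snap('wrist','wrist9');snap('scene','scene9');crop('scene9',205,180,335,265,6,'scene9c')
"
```

```text
t 7.0333 tcp [ 0.577  -0.1134  0.1566] gauge [ 30.2 -74.4] F gauge [2.  0.2] 0.6 gap 0.004
xaxis yaw err deg 0.15975044953039438 z [-0.009  0.012 -1.   ] q [-0.39  0.58  1.59  0.01  0.99 -0.21]
tool delta mm [244.5 -55.4   9.6]
0.45 [array([ 90., 261.]), array([102., 220.])] [array([559., 134.]), array([572., 173.])]
0.55 [array([ 89., 252.]), array([101., 215.])] [array([562., 129.]), array([574., 170.])]
0.65 [array([ 89., 243.]), array([101., 208.])] [array([566., 126.]), array([577., 168.])]
0.75 [array([ 89., 232.]), array([101., 201.])] [array([569., 124.]), array([579., 167.])]
0.8 [array([ 90., 226.]), array([102., 197.])] [array([571., 123.]), array([581., 166.])]
```

View pics/wrist9.png

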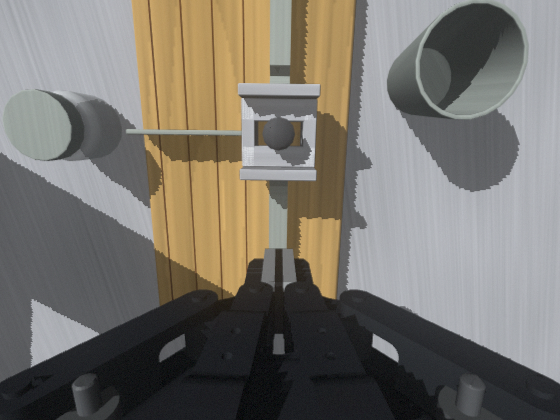

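View pics/scene9c.png

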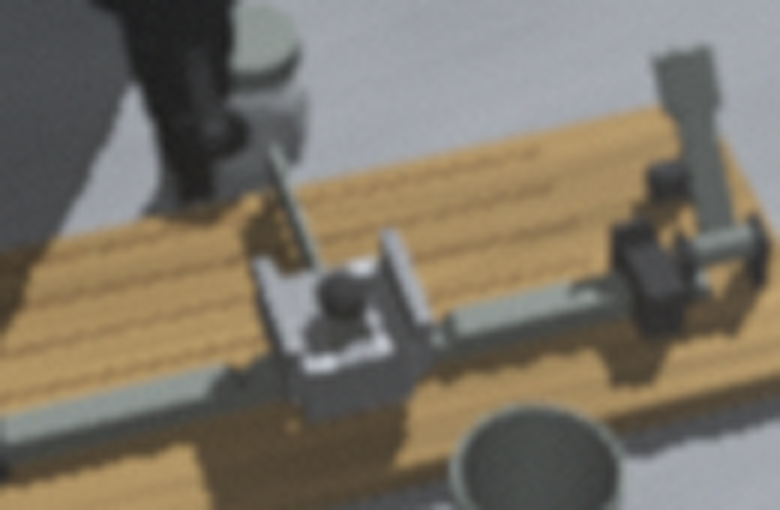

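Request:
{"name": "servo_tool", "arguments": {"motion": [[30,-6,0,0,0,0,-1],[35,-7,0,0,0,0,-1],[35,-7,0,0,0,0,-1],[35,-7,0,0,0,0,-1],[35,-7,0,0,0,0,-1],[30,-6,0,0,0,0,-1],[20,-4,0,0,0,0,-1],[10,-2,0,0,0,0,-1],[0,0,0,0,0,0,-1]]}}

```text
t: 7.88
tcp_pos: [0.5625, 0.1271, 0.1425]
tool_rot: [0.771, 0.636, -0.009, -0.019]
force: [-0.0, -0.3, -0.9]
finger_gap: -0.001
```

```bash
python3 -c "
from h import *
where((-.018,.17,.12))
snap('wrist','wrist10');snap('scene','scene10');crop('scene10',215,150,355,265,5,'scene10c')
"
```

```text
t 7.8833 tcp [0.5625 0.1271 0.1425] gauge [-27.8 159.5] F gauge [ 0.  -0.3] -0.9 gap -0.001
xaxis yaw err deg -0.4964970493513927 z [-0.039  0.018 -0.999] q [0.02 0.59 1.61 0.02 0.98 0.2 ]
tool delta mm [10.3 10.6 22.2]
```

View pics/scene10c.png

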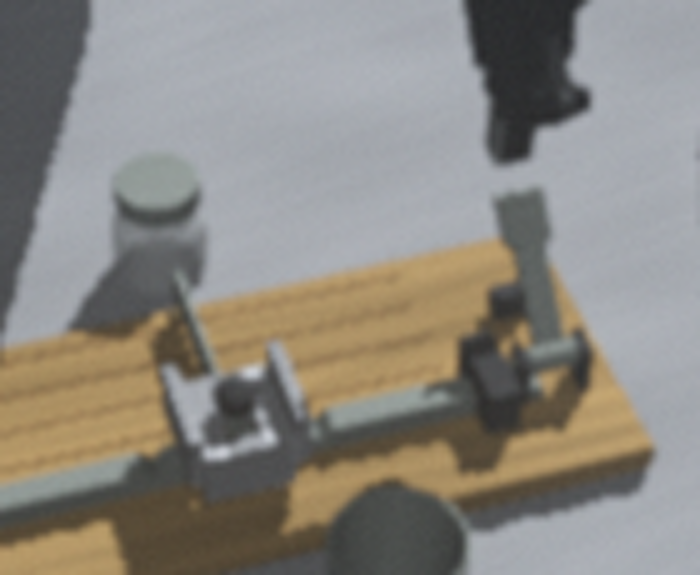

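View pics/wrist10.png

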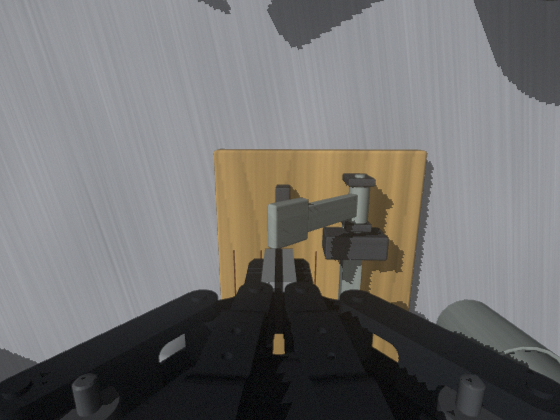

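Request:
{"name": "servo_tool", "arguments": {"motion": [[8,8,0,-0.025,-0.01,-0.005,-1],[4,4,0,-0.01,0,0,-1],[0,0,0,0,0,0,-1]]}}

```text
t: 8.23
tcp_pos: [0.5789, 0.1308, 0.1415]
tool_rot: [0.772, 0.636, -0.002, -0.001]
force: [0.2, 0.1, -1.2]
finger_gap: -0.004
```

```bash
python3 -c "
from h import *
where((-.018,.17,.12))
snap('wrist','wrist11');snap('scene','scene11');crop('scene11',215,150,355,265,5,'scene11c')
"
```

```text
t 8.2333 tcp [0.5789 0.1308 0.1415] gauge [-12.3 166.1] F gauge [0.2 0.1] -1.2 gap -0.004
xaxis yaw err deg -0.5899377729763559 z [-0.004 -0.002 -1.   ] q [ 0.03  0.6   1.59 -0.    0.95  0.23]
tool delta mm [ 3.9 -5.6 21.5]
```

View pics/wrist11.png

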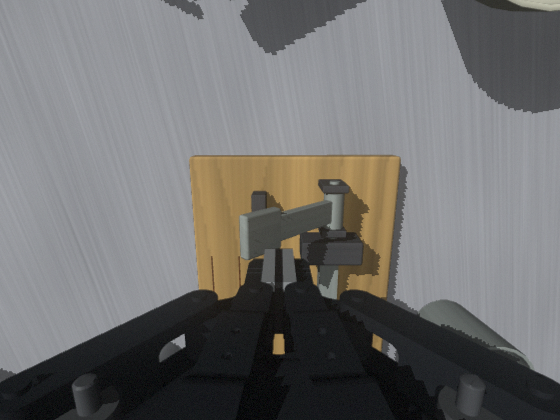

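Request:
{"name": "servo_tool", "arguments": {"motion": [[4,-5,8,0,0,0.01,-1],[0,-1,10,0,0,0,-1],[0,-2,8,0,0,0,-1],[0,-2,4,0,0,0,-1]]}}

```text
t: 8.67
tcp_pos: [0.5694, 0.1353, 0.1102]
tool_rot: [0.776, 0.63, -0.002, -0.0]
force: [-0.4, -1.2, -0.5]
finger_gap: -0.001
```

```bash
python3 -c "
from h import *
where((-.03,.17,.08))
snap('scene','scene12');crop('scene12',215,150,355,265,5,'scene12c')
"
```

```text
t 8.6667 tcp [0.5694 0.1353 0.1102] gauge [-22.5 168.8] F gauge [-0.2 -1.2] -0.5 gap -0.001
xaxis yaw err deg -1.3740688509380878 z [-0.003 -0.002 -1.   ] q [ 0.04  0.64  1.63 -0.    0.87  0.25]
tool delta mm [ 1.  -7.5 30.2]
```

View pics/scene12c.png

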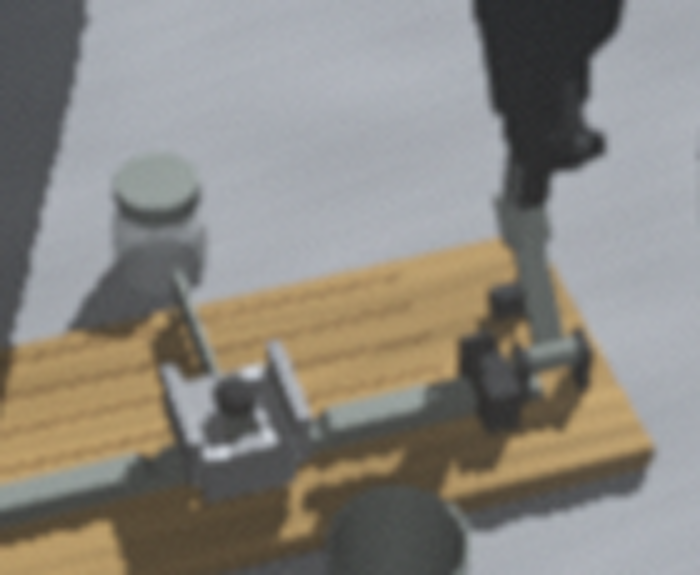

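Request:
{"name": "servo_tool", "arguments": {"motion": [[0,-1,6,0,0,-0.02,-1],[0,-1,6,0,0,0,-1],[0,-2,6,0,0,0,-1],[0,-2,6,0,0,0,-1],[0,-2,6,0,0,0,-1],[0,-2,6,0,0,0,-1]]}}

```text
t: 9.22
tcp_pos: [0.5587, 0.1374, 0.0712]
tool_rot: [0.769, 0.639, -0.001, -0.0]
force: [-1.0, 0.4, 2.0]
finger_gap: -0.002
```

```bash
python3 -c "
from h import *
where((-.046,.17,.047))
snap('scene','scene13');crop('scene13',215,150,355,265,5,'scene13c')
"
```

```text
t 9.2167 tcp [0.5587 0.1374 0.0712] gauge [-33.4 169. ] F gauge [-1.1  0.2] 2.0 gap -0.002
xaxis yaw err deg -0.09038269135008845 z [-0.002 -0.002 -1.   ] q [ 0.05  0.69  1.68 -0.    0.77  0.23]
tool delta mm [  1.1 -12.6  24.3]
```

View pics/scene13c.png

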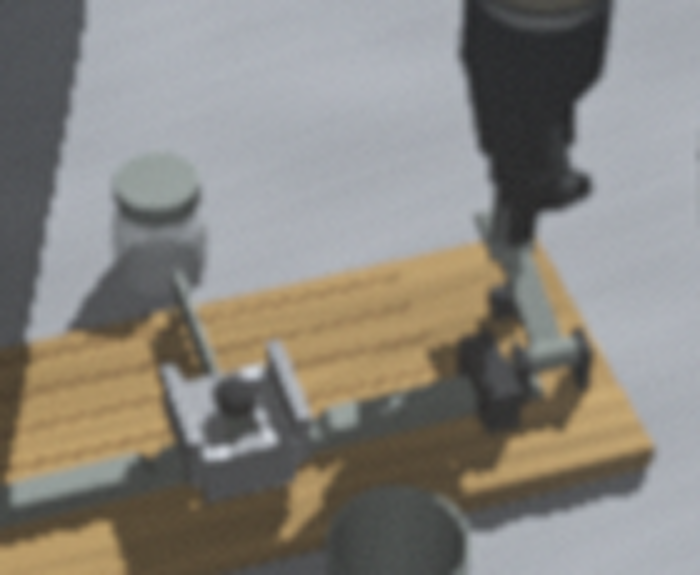

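Lever follows. Continue down to the stop.

Request:
{"name": "servo_tool", "arguments": {"motion": [[0,-3,6,0,0,0,-1],[0,-3,6,0,0,0,-1],[0,-2,5,0,0,0,-1],[0,-2,4,0,0,0,-1],[0,0,3,0,0,0,-1],[0,0,3,0,0,0,-1]]}}

```text
t: 9.77
tcp_pos: [0.549, 0.1393, 0.0451]
tool_rot: [0.769, 0.639, -0.0, 0.001]
force: [-7.3, -1.9, 42.4]
finger_gap: 0.001
```

```bash
python3 -c "
from h import *
where((-.046,.17,.047))
"
```

```text
t 9.7667 tcp [0.549  0.1393 0.0451] gauge [-43.3 169.1] F gauge [-6.8 -3.2] 42.4 gap 0.001
xaxis yaw err deg -0.05095866862230541 z [ 0.001 -0.002 -1.   ] q [ 0.05  0.72  1.72 -0.    0.7   0.24]
tool delta mm [ 0.9 -2.7 -1.9]
```

Request:
{"name": "servo_tool", "arguments": {"motion": [[0,0,0,0,0,0,-1],[0,0,0,0,0,0,-1],[0,0,0,0,0,0,-1],[0,0,-5,0,0,0,-1],[0,0,-20,0,0,0,-1],[0,0,-35,0,0,0,-1],[0,0,-35,0,0,0,-1],[0,0,-20,0,0,0,-1],[0,0,0,0,0,0,-1]]}}

```text
t: 10.52
tcp_pos: [0.5442, 0.1397, 0.1621]
tool_rot: [0.769, 0.639, -0.006, -0.003]
force: [1.5, 0.6, -0.6]
finger_gap: 0.001
```

```bash
python3 -c "
from h import *
where((-.046,.17,.047))
snap('scene','scene14');crop('scene14',205,170,355,265,5,'scene14c');snap('wrist','wrist14')
"
```

```text
t 10.5167 tcp [0.5442 0.1397 0.1621] gauge [-48.1 168.5] F gauge [1.3 0.9] -0.6 gap 0.001
xaxis yaw err deg -0.04536778576589176 z [-0.014 -0.003 -1.   ] q [ 0.05  0.54  1.65 -0.    0.97  0.24]
tool delta mm [  2.1   3.6 115.1]
```

View pics/scene14c.png

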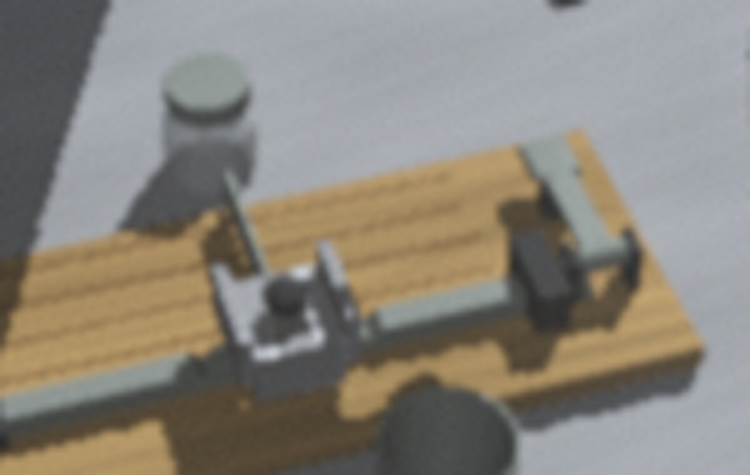

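View pics/wrist14.png

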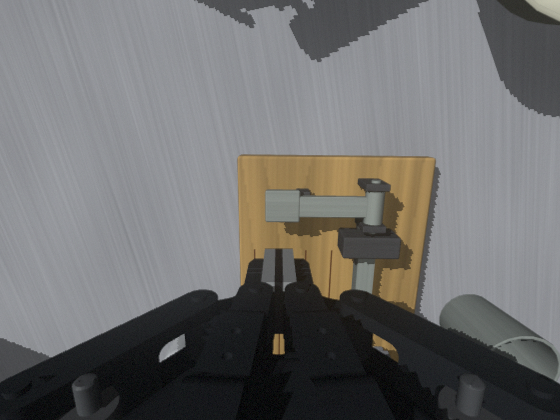

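```bash
python3 -c "
from h import *
s=load('wrist14')
for a in(0,.1):
    print(a,[proj(s,np.r_[RG@np.array([.03-r*np.cos(a)-.004*np.sin(a),.17])+T0,.042+r*np.sin(a)+.004]).round(1) for r in(.093,.063)])
A=load('scene9')['frame'][220:250,240:275].astype(int);B=load('scene14')['frame'][220:250,240:275].astype(int);print(np.abs(A-B).mean())
a=cv2.cvtColor(A.astype(np.uint8),cv2.COLOR_RGB2GRAY).astype(np.float32);b=cv2.cvtColor(B.astype(np.uint8),cv2.COLOR_RGB2GRAY).astype(np.float32);print(cv2.phaseCorrelate(a,b))
print(np.abs(manip.sense()['qd']).max())
"
```

```text
0 [array([263.7, 206.4]), array([299. , 206.5])]
0.1 [array([263.1, 209.2]), array([299.3, 208.4])]
3.4365079365079363
((-0.11669415036986663, -0.09616032033850708), 0.9570930908123653)
0.03721602633390069
```

Request:
{"name": "servo_tool", "arguments": {"motion": [[0,0,0,0,0,0,-1],[0,0,0,0,0,0,-1]]}}

```text
t: 10.78
tcp_pos: [0.5401, 0.1393, 0.1564]
tool_rot: [0.769, 0.639, -0.01, -0.007]
force: [0.0, 0.4, -0.7]
finger_gap: 0.003
```

```bash
python3 -c "
from h import *
where(); print(manip.sign_off())"
```

```text
t 10.7833 tcp [0.5401 0.1393 0.1564] gauge [-52.  167.5] F gauge [-0.1  0.3] -0.7 gap 0.003
xaxis yaw err deg -0.053114108143586386 z [-0.025 -0.003 -1.   ] q [ 0.05  0.55  1.66 -0.    0.96  0.24]
the job is handed in; nothing more can be done
None
```

I pushed the cursor with the shut fingertips past the first notch and into the middle one. I then pressed the lock lever down to its stop, lifted the hand clear and handed the job in at 10.8 s. No verdict was reported.

- **Cursor:** in the wrist picture taken once the pin had clicked in, the cursor measured about 0.095 m and the knob sat visibly lower, so the pin had dropped. The scene pictures from before and after pressing the lever differ by only about 0.15 px.
- **Lever:** its pad appears where a flat lever should, within about 2 px, though 0.1 rad of tilt would shift it only 2 to 3 px. The surer sign is that it stopped with the tip at 45 mm, where a flat pad would be at 46 mm.
- **Hand clear:** the tip was about 110 mm above the lever, with under 1 N on the wrist.
- **Other objects:** the jar looked unmoved in the scene pictures. I did not measure the iron, jug or cup again, but the arm went nowhere near the iron or jug, and the cup was never touched.

Two forces were higher than expected. Getting out of the first notch took about 20 N at the wrist, against the stated 5 to 10 N. The lever press peaked at about 42 N, through the fingertips only. That is over the 40 N limit, which applies to the arm and gripper body, but well under the 120 N wrist limit.

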